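Release the large chocolate ball through its lane gate

ROBOT

A 7-joint arm with a two-finger parallel gripper is mounted at the origin on the work surface. World frame = base frame: x ahead of the robot, y to its left, z up, the work surface at z = 0. Lengths are in m, angles in rad, forces in N, time in s.
With the tool pointing down it reaches from about 0.425 to 0.925 m from the base axis. Payload 6.8 kg.
Tool frame: the origin (TCP) lies midway between the tips of the shut fingers; the grasp point (between the pads) lies r.grasp_offset behind it (r.grasp_offset is the distance from the TCP to the grasp point, in m); z points along the fingers, y is the direction in which the jaws open and shut (so a half turn about z gives the same grasp; the last joint's range is limited). The gripper opens to 85 mm and grips with 20 to 120 N. Pads are 22 mm wide; open, the fingers measure 114 mm over their backs; the gripper's body (76 mm by 85 mm) begins 54 mm behind the grasp point. The pads swing forward as they close: fully open they stand 13 mm farther back than shut.
Start: joints at [-0.108, 0.477, 0.022, 1.555, -0.011, 1.109, -0.083], TCP at [0.675, 0, 0.231] pointing down, gripper open.
Joint ranges: [-2.96, 2.96], [-0.34, 2.1], [-1.41, 1.46], [0.24, 2.44], [-1.37, 4.51], [0.17, 1.92], [-2.96, 2.96]. Speed limits (rad/s): [2.39, 2.39, 3.14, 3.14, 3.14, 3.14, 3.14].

INTERFACE

Orientations are given as a rotation vector (axis times angle).
In Python, from bench import r gives the robot as it stands. The module is installed in compiled form; this text tells all that it offers.
- The arm moves only by the tool send_rows, never from a script. Its argument "moves" is one flat list of numbers, 4 for each row, row after row: the shift along the tool's x, y, z in mm, then the turn about the tool's z in degrees. A call has 1 to 8 rows; each row is the pose to reach, as a shift and turn from the pose commanded when the call began, along the tool's axes at that moment; what a row does not reach only later rows make up. A row lasts 1/8 s, in which the tool goes at most 62.5 mm and 10.7 degrees, less where a joint would pass 70% of its speed; a pose out of reach is approached as far as the arm can. A call with a gripper value outside its range is refused whole. "hand" is the closure, from 0 (fully open) to 1 (shut), set as the call begins (left out, the last holds). The fingers move at their own pace and stop on an object; "newtons" is the grip in N (left out, the last holds). Time passes only in rows, so rows that repeat a pose let the fingers close. It gives the time, the measured TCP pose, the force and the opening at its end, in the units of the state.
- r.get_obs(): the state, without advancing time (a new reading comes with each control period).
- r.grab_frame(name): name is "scene" or "side" or "wrist"; returns a dict with "img" (480x640x3 uint8, red, green, blue), "mtx" (3x3 intrinsics, pixels), "world_to_cam" (4x4, takes a point from world to camera coordinates). Camera axes: x right, y up, looking along -z (the intrinsics and any distortion apply to the point x, -y, -z); pixel columns grow to the right and rows downward; lengths in m; the calibration is good to about 2 mm. The wrist camera is an equidistant fisheye: a pixel r from the principal point sees the ray r / f radians off the axis. A picture is of the moment at which its call begins. There is no depth.
- r.hand_in(): hands the job in, once; it reports no verdict.
The state is a dict: "clock": time; "joints": joint angles; "qvel": joint speeds; "tau": joint torques, N m; "tcp_pos": TCP position; "orientation": TCP orientation; "contact_force": force on the tool from outside, world axes, zero at the start; "moment": the same for the moment, N m; "grip_width": finger opening in m.
Only numpy, scipy, OpenCV 4.12 (cv2) and the standard library are available. Lean on these libraries where they do the work, as an engineer would, in place of code of your own. Each camera call takes 0.05 s, during which the arm holds its last target.

TASK

Two chocolate balls, a larger and a smaller, each wait behind a gate in a sloping lane of the steel feeder. With the fingertips, press down the black paddle of the lane that holds the larger ball so that its gate lifts and the ball rolls out into the baking tin, then let the paddle come up so that the gate is shut again. Keep the other gate shut with the smaller ball behind it, do not touch the balls or the gates themselves, and leave the tin and the other kitchen things where they are.

Things in the scene. Friction and masses are not known exactly. Their poses are not given: they have to be found in the camera images.
- feeder: two-lane steel feeder, fixed, base 260 x 250 mm; origin at bench height under the lever axle (z = 115 mm, along y; posts to 126 mm). +x: downhill to the tin, away from the robot (yaw within 0.3 rad); +y: left. Lanes at y = +60 (left) and -60 mm (right), 46 mm wide inside, x = 30 to 180 mm, slope 0.25, floor 62 mm high at the gates. Each lane has its lever: paddle towards the robot, gate at the far end
- paddle_left: black plastic paddle, 56 (x) x 46 (y) x 8 mm, on the robot-side end of the left lever. Origin: centre of its TOP face, the spot to press; z normal to it. Gate shut: at x = -97, y = 60, z = 139 mm in the feeder frame, robot-side edge tilted up 0.19 rad; fully down: z = 101 mm, x = -99 mm, tilted 0.19 rad the other way. Gives at about 2 N, fully down at 4 N; springs back up when let go
- paddle_right: black plastic paddle, 56 (x) x 46 (y) x 8 mm, on the robot-side end of the right lever. Origin: centre of its TOP face, the spot to press; z normal to it. Gate shut: at x = -97, y = -60, z = 139 mm in the feeder frame, robot-side edge tilted up 0.19 rad; fully down: z = 101 mm, x = -99 mm, tilted 0.19 rad the other way. Gives at about 2 N, fully down at 4 N; springs back up when let go
- lever_left (a joint): angle of the left rocking lever, rad: 0 = paddle up, gate shut; grows as the paddle is pressed; hard stop at 0.38 (gate fully open). The large ball fits under the gate above about 0.27. A spring and the gate's weight return it to 0
- lever_right (a joint): angle of the right rocking lever, rad: 0 = paddle up, gate shut; grows as the paddle is pressed; hard stop at 0.38 (gate fully open). The large ball fits under the gate above about 0.27. A spring and the gate's weight return it to 0
- gate_left: the left steel gate, a blade 4 mm thick, 40 mm wide (y), 24 mm high on the far end of the left lever. Its origin is the centre of the blade's lower edge, shut at x = 130, y = 60, z = 65 mm in the feeder frame, 3 mm above the lane floor; it rises about 51 mm when fully open
- gate_right: the right steel gate, a blade 4 mm thick, 40 mm wide (y), 24 mm high on the far end of the right lever. Its origin is the centre of the blade's lower edge, shut at x = 130, y = -60, z = 65 mm in the feeder frame, 3 mm above the lane floor; it rises about 51 mm when fully open
- ball_large: larger chocolate ball, diameter 36 mm, about 30 g, dark brown, origin at its centre (its axes turn as it rolls). Waits in the left or the right lane against the gate; rolls out in about 1 s once the gate is open
- ball_small: smaller chocolate ball, diameter 24 mm, about 12 g, same brown, origin at its centre. Waits in the other lane against its gate
- tin: open dark steel baking tin, 160 (x) by 300 (y) by 36 mm high, walls 4 mm, loose, 0.9 kg; origin on its underside at the middle of its robot-side wall, x pointing along the feeder +x across the tin. It stands at the downhill end of the feeder under both lane ends
- jar: closed amber glass jar, diameter 60, height 85 mm, loose; origin at the centre of its underside. Bystander left of the feeder
- cup: white ceramic cup, rim diameter 68, height 75 mm, loose; origin at the centre of its underside. Bystander right of the feeder
- mould: brown chocolate mould, a slab 100 by 150 by 14 mm, loose; origin at the centre of its underside. Bystander on the bench left of the feeder, on the robot side of the jar
There are look-alikes about, which are no part of the job. Leave any pink look-alike of the ball_large alone.

How it is judged:
On the way:
1. the paddle of the large ball's lane is pressed down by the fingers and its gate is lifted (((value of joint lever_left above 0.2 rad and contact force between the fingers and paddle_left above 0.3 N and y of ball_large in the frame of feeder above 0 m) or (value of joint lever_right above 0.2 rad and contact force between the fingers and paddle_right above 0.3 N and y of ball_large in the frame of feeder below 0 m))), for 0.1 s.
At the end, for the whole second after the job is handed in: The large ball lies at rest (under 0.05 m/s) on the floor of the tin, inside its walls; both levers are back within 0.05 rad of shut; the small ball is still in its lane behind its gate (x of ball_large in the frame of tin between 0.004 and 0.156 m and y of ball_large in the frame of tin between -0.146 and 0.146 m and height (world z) of ball_large below 0.035 m and linear speed of ball_large below 0.05 m/s and value of joint each of lever_left, lever_right below 0.05 rad and x of ball_small in the frame of feeder between 0.03 and 0.128 m and height (world z) of ball_small above 0.06 m); the robot touches nothing.
It fails at once if the fingers or the arm touch a ball (over 0.3 N) (contact force between any of the fingers, the arm and ball_large above 0.3 N or contact force between any of the fingers, the arm and ball_small above 0.3 N).
It fails at once if the fingers or the arm touch a gate (over 0.5 N) (contact force between any of the fingers, the arm and gate_left above 0.5 N or contact force between any of the fingers, the arm and gate_right above 0.5 N).
It fails at once if the gate of the small ball's lane is opened (its lever beyond 0.1 rad) ((value of joint lever_left above 0.1 rad and y of ball_small in the frame of feeder above 0 m) or (value of joint lever_right above 0.1 rad and y of ball_small in the frame of feeder below 0 m)).
It fails at once if the small ball leaves its lane, or a ball is lifted out of a lane (x of ball_small in the frame of feeder above 0.14 m or height (world z) of ball_small below 0.055 m or height (world z) of ball_small above 0.12 m or height (world z) of ball_large above 0.125 m).
It fails at once if the tin, jar, cup or mould is shifted by more than 20 mm or tipped by more than 0.35 rad ((distance of tin from where it was at the start of the episode above 0.02 m or angle between tin's own z axis and vertical above 0.35 rad) or (distance of jar from where it was at the start of the episode above 0.02 m or angle between jar's own z axis and vertical above 0.35 rad) or (distance of cup from where it was at the start of the episode above 0.02 m or angle between cup's own z axis and vertical above 0.35 rad) or (distance of mould from where it was at the start of the episode above 0.02 m or angle between mould's own z axis and vertical above 0.35 rad)).
It also fails if it takes over 32 s, if anything falls off the work surface, if the arm or the gripper's body presses on something with over 40 N, if the wrist force passes 120 N, or if a joint passes its speed limit or range.

## Working session

There is one attempt and no reset: what is moved stays moved. The work goes in short steps, Python scripts to look and compute and a tool call to move; the robot and the scene stay as the last step left them, time stands still between calls to the robot, and variables do not carry over. Pictures are saved under pics/ and viewed, and the job is handed in when it is done.

Besides the shell and the picture viewer there is one more tool, called as name(argument=value, ...) on one line, values as JSON. send_rows: Moves the arm, as the interface text tells. Its arguments: {"type":"object","properties":{"moves":{"type":"array"},"hand":{"type":"number"},"newtons":{"type":"number"}},"required":["moves"]}

```bash
mkdir -p pics
python3 - <<'E'
from bench import r
import cv2,pickle
d={}
for n in("scene","side","wrist"):
    f=r.grab_frame(n);d[n]=f
    cv2.imwrite(f"pics/{n}0.png",f["img"][:,:,::-1])
pickle.dump(d,open("f0.pkl","wb"))
print(r.get_obs(),r.grasp_offset)
for n in d: print(n,d[n]["mtx"],d[n]["world_to_cam"])
E
```

```text
{'clock': 0.15, 'joints': array([-0.10807098,  0.47762694,  0.02235353,  1.55620561, -0.0115048 ,
        1.10932153, -0.08311095]), 'qvel': array([-1.48405091e-03, -7.64213854e-04,  9.78127378e-04, -4.85740660e-03,
       -7.54456776e-04, -6.26017582e-05,  1.50955533e-04]), 'tau': array([ 1.55385478e-03, -5.96924365e+01,  1.60940632e+00, -2.81490952e+01,
        1.26662746e-02,  6.56643446e-03,  5.58682734e-05]), 'tcp_pos': array([ 6.74541765e-01, -2.85746192e-05,  2.30545906e-01]), 'orientation': array([-2.22080969e+00, -2.22074255e+00,  1.69825617e-03]), 'contact_force': array([ 0.55496169, -0.45103579, -1.65131582]), 'moment': array([-0.02257201,  0.05274568, -0.06469724]), 'grip_width': 0.08525921122946552} 0.0187
scene [[450.21009643   0.         324.71036101]
 [  0.         450.21009643 245.02658802]
 [  0.           0.           1.        ]] [[ 0.64463257  0.7641855  -0.02166505 -0.38573164]
 [-0.41542759  0.37394452  0.8292077   0.16469132]
 [ 0.64177003 -0.52553403  0.55852056 -1.38994355]
 [ 0.          0.          0.          1.        ]]
side [[530.89991181   0.         316.61280293]
 [  0.         530.89991181 228.55978978]
 [  0.           0.           1.        ]] [[ 0.76953364 -0.638093   -0.02559875 -0.47231748]
 [ 0.31060362  0.33895838  0.88804989 -0.30582439]
 [-0.55798151 -0.69133533  0.45903387 -0.8770019 ]
 [ 0.          0.          0.          1.        ]]
wrist [[371.64829954   0.         317.8550686 ]
 [  0.         371.64829954 236.78651151]
 [  0.           0.           1.        ]] [[ 9.99998382e-01  8.34035031e-04 -1.59416812e-03 -6.74253964e-01]
 [-1.28742305e-03  9.50666115e-01 -3.10213283e-01  4.18671547e-02]
 [ 1.25679287e-03  3.10214833e-01  9.50665650e-01 -3.79128524e-01]
 [ 0.00000000e+00  0.00000000e+00  0.00000000e+00  1.00000000e+00]]
```

View pics/scene0.png

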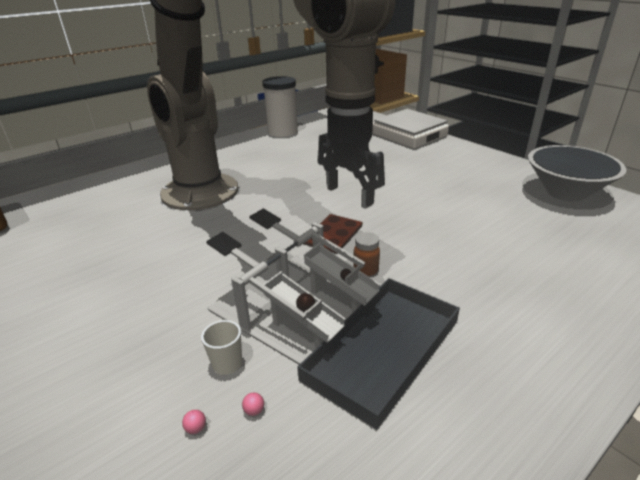

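View pics/side0.png

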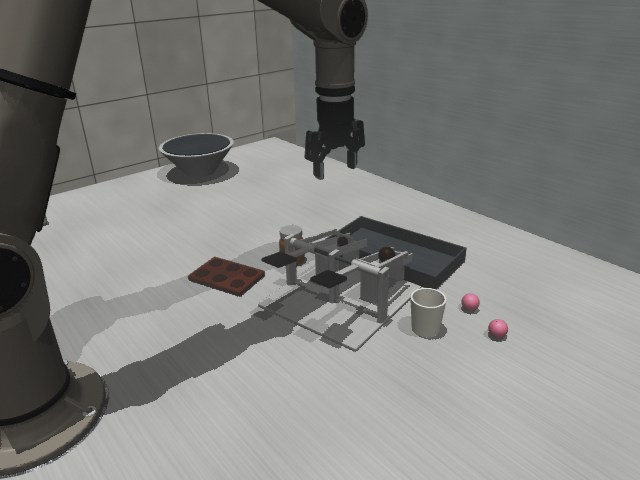

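View pics/wrist0.png

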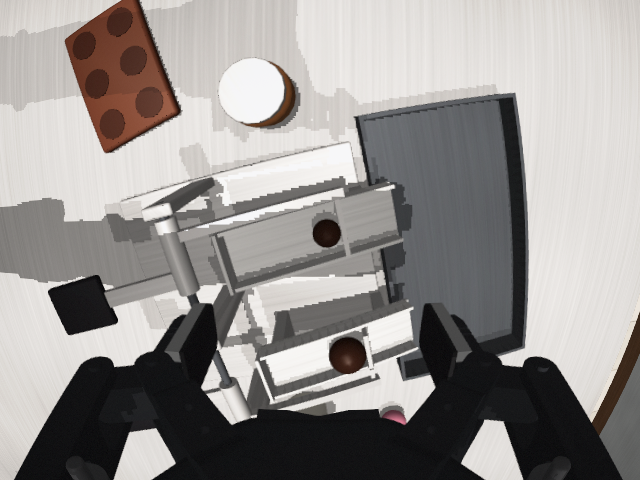

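The large ball is in the right lane: wrist image (348,355), about 38 px across, against about 28 px for the ball at (326,233). The scene view agrees, with the large ball at (305,301). The right paddle shows at scene (224,243) and side (329,279). Next I'll segment and triangulate both paddles.

```bash
cat > h.py <<'E'
import numpy as np,cv2
def ray(f,u,v):
    K=f["mtx"];T=f["world_to_cam"]
    d=np.array([(u-K[0,2])/K[0,0],-(v-K[1,2])/K[1,1],-1.]);d/=np.linalg.norm(d)
    R=T[:3,:3];return -R.T@T[:3,3],R.T@d
def fray(f,u,v):
    K=f["mtx"];T=f["world_to_cam"]
    a=np.array([(u-K[0,2])/K[0,0],(v-K[1,2])/K[1,1]]);th=np.linalg.norm(a);a=a/th*np.sin(th)
    R=T[:3,:3];return -R.T@T[:3,3],R.T@np.array([a[0],-a[1],-np.cos(th)])
def tri(rs):
    A=0;b=0
    for o,d in rs:
        P=np.eye(3)-np.outer(d,d);A=A+P;b=b+P@o
    x=np.linalg.solve(A,b)
    return x,[np.linalg.norm((np.eye(3)-np.outer(d,d))@(x-o))*1e3 for o,d in rs]
def onz(r_,z):
    o,d=r_;return o+d*(z-o[2])/d[2]
def blob(img,u,v,thr,w=30):
    g=img.max(2).astype(int);m=(g<thr).astype(np.uint8)
    q=np.zeros_like(m);q[v-w:v+w,u-w:u+w]=m[v-w:v+w,u-w:u+w]
    n,l,s,c=cv2.connectedComponentsWithStats(q)
    k=l[v,u];return c[k],s[k]
E
python3 - <<'E'
from h import *
import pickle
d=pickle.load(open("f0.pkl","rb"))
S,D,W=d["scene"],d["side"],d["wrist"]
P={}
for n,s,e in(("left",(265,217),(280,260)),("right",(224,243),(329,279))):
    for t in(40,55):
        a=blob(S["img"],*s,t);b=blob(D["img"],*e,t);print(n,t,a,b)
        x,res=tri([ray(S,*a[0]),ray(D,*b[0])]);print(x.round(4),np.round(res,1))
a=blob(W["img"],85,305,40,45);print(a,onz(fray(W,*a[0]),.137))
for n,s,e,w in(("large",(305,301),(387,255),(348,355)),("small",(346,274),(343,242),(326,233))):
    x,res=tri([ray(S,*s),ray(D,*e),fray(W,*w)]);print(n,x.round(4),np.round(res,1))
E
```

```text
left 40 (array([319.50018066, 239.50008301]), array([     0,      0,    640,    480, 307199], dtype=int32)) (array([319.50126796, 239.49909339]), array([     0,      0,    640,    480, 307187], dtype=int32))
[ 0.6051 -0.0196  0.1199] [6.5 6.5]
left 55 (array([264.67272727, 218.32727273]), array([251, 210,  29,  18, 275], dtype=int32)) (array([279.41666667, 259.24691358]), array([262, 252,  35,  16, 324], dtype=int32))
[ 0.4728 -0.0613  0.1354] [0.5 0.5]
right 40 (array([319.5, 239.5]), array([     0,      0,    640,    480, 307200], dtype=int32)) (array([319.49173188, 239.46912321]), array([     0,      0,    640,    480, 306962], dtype=int32))
[ 0.6052 -0.0196  0.1199] [6.5 6.5]
right 55 (array([223.43835616, 242.94246575]), array([208, 233,  33,  21, 365], dtype=int32)) (array([328.43859649, 278.63909774]), array([310, 270,  37,  18, 399], dtype=int32))
[ 0.4985 -0.1776  0.1354] [0.8 0.8]
(array([ 82.31443891, 305.07200306]), array([  48,  275,   70,   60, 2611], dtype=int32)) [ 0.47578696 -0.05929607  0.137     ]
large [ 0.702  -0.132   0.0871] [1.9 1.7 0.9]
small [ 0.6818 -0.014   0.078 ] [1.7 1.5 0.7]
```

The checks agree. The paddle spacing is 119 mm (120 expected), the yaw is about 0.22 rad, and the ball heights fit the lane. The right paddle's top centre is near (0.499, -0.178, 0.139). I'll shut the gripper and move above it at height.

send_rows(moves=[-20,-20,0,0,-55,-55,0,0,-90,-90,0,0,-125,-125,0,0,-155,-155,0,0,-178,-175,0,0,-178,-175,0,0,-178,-175,0,0], hand=1)

```text
clock: 1.15
tcp_pos: [0.5005, -0.1772, 0.2313]
orientation: [-2.221, -2.222, -0.001]
contact_force: [0.7, 0.6, 0.5]
grip_width: 0.0001
```

send_rows(moves=[0,0,15,0,0,0,35,0,0,0,50,0,0,0,60,0,0,0,60,0])

```text
clock: 1.78
tcp_pos: [0.4997, -0.1777, 0.1704]
orientation: [-2.22, -2.221, 0.001]
contact_force: [0.5, 0.5, 0.0]
grip_width: -0.0001
```

Run:
```python
from bench import r
import cv2
from h import *
print(r.get_obs())
for n in("side","wrist"):
    f=r.grab_frame(n)
    im=f["img"]
    if n=="side": im=cv2.resize(im[140:360,200:500],None,fx=2.5,fy=2.5)
    cv2.imwrite(f"pics/{n}1.png",im[:,:,::-1])
```

```text
{'clock': 1.775, 'joints': array([ 0.16188297,  0.31158079,  0.07503285,  1.96489254, -0.03009703,
        0.86781239,  0.25314411]), 'qvel': array([ 0.00163769, -0.01955437,  0.00102666, -0.01735255,  0.00038014,
        0.01142431, -0.00138209]), 'tau': array([-8.65086447e-02, -4.38734007e+01,  1.43951844e+00, -2.35494000e+01,
       -1.12793830e-03, -1.15775520e-01,  6.08451694e-03]), 'tcp_pos': array([ 0.4996779 , -0.17769621,  0.17041342]), 'orientation': array([-2.22009145e+00, -2.22082332e+00,  1.38699411e-03]), 'contact_force': array([0.48177823, 0.45663428, 0.0015988 ]), 'moment': array([-0.05724293,  0.015263  , -0.0037626 ]), 'grip_width': -7.212314115313832e-05}
```

View pics/side1.png

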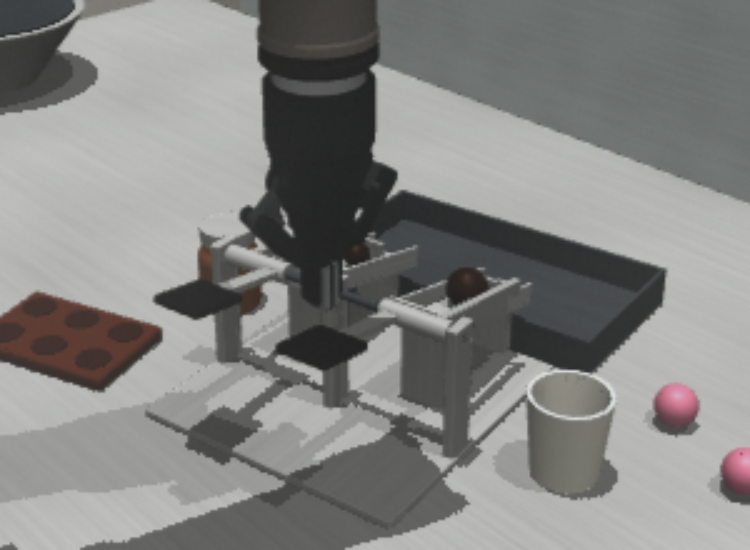

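View pics/wrist1.png

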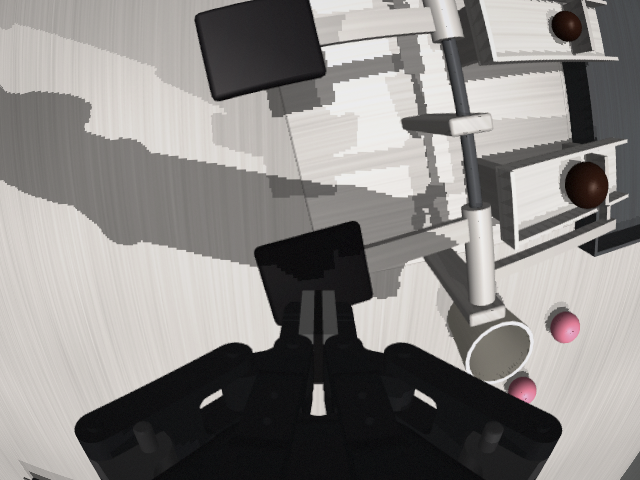

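In the side view the shut fingertips are over the right paddle at (320,300). In the wrist view they sit above it at about (320,295). The other paddle, the balls and the gates are clear, so I'll press in stages.

send_rows(moves=[0,0,10,0,0,0,22,0,0,0,30,0,0,0,36,0,0,0,40,0,0,0,40,0])

```text
clock: 2.62
tcp_pos: [0.5, -0.178, 0.1311]
orientation: [-2.221, -2.221, 0.0]
contact_force: [1.2, -0.4, 0.4]
grip_width: -0.0002
```

send_rows(moves=[0,0,8,0,0,0,16,0,0,0,22,0,0,0,25,0,0,0,25,0,0,0,25,0])

```text
clock: 3.38
tcp_pos: [0.5004, -0.1782, 0.1066]
orientation: [2.221, 2.221, 0.001]
contact_force: [0.1, -1.2, 3.7]
grip_width: 0.0001
```

Run:
```python
from bench import r
import cv2
f=r.grab_frame("side")
cv2.imwrite("pics/side2.png",cv2.resize(f["img"][140:360,200:500],None,fx=2.5,fy=2.5)[:,:,::-1])
o=r.get_obs();print(o["tcp_pos"],o["contact_force"])
```

```text
[ 0.50043981 -0.17815199  0.1066253 ] [ 1.1828333  -1.80227898  3.46661377]
```

View pics/side2.png

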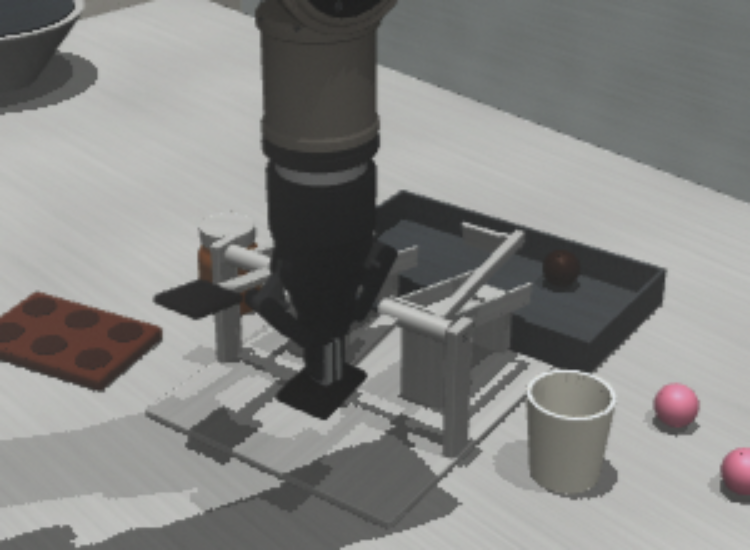

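The gate is lifted and the large ball is in the tin at (560,267). The left lever is still shut. I'll hold briefly, then raise slowly.

send_rows(moves=[0,0,0,0,0,0,0,0,0,0,-5,0,0,0,-11,0,0,0,-17,0,0,0,-23,0,0,0,-29,0,0,0,-35,0])

```text
clock: 4.42
tcp_pos: [0.4997, -0.1776, 0.1415]
orientation: [-2.22, -2.221, 0.0]
contact_force: [0.2, -0.1, -1.3]
grip_width: -0.0001
```

send_rows(moves=[0,0,-8,0,0,0,-20,0,0,0,-35,0,0,0,-55,0,0,0,-70,0,0,0,-80,0,0,0,-80,0,0,0,-80,0])

```text
clock: 5.42
tcp_pos: [0.4996, -0.1778, 0.2207]
orientation: [-2.221, -2.221, 0.001]
contact_force: [-0.2, -0.2, -0.0]
grip_width: -0.0004
```

send_rows(moves=[0,0,0,0,0,0,0,0,0,0,0,0,0,0,0,0,0,0,0,0,0,0,0,0,0,0,0,0,0,0,0,0])

```text
clock: 6.42
tcp_pos: [0.5, -0.178, 0.2213]
orientation: [-2.222, -2.221, -0.0]
contact_force: [0.5, 0.0, 0.8]
grip_width: -0.0001
```

Run:
```python
from bench import r
import cv2
f=r.grab_frame("side")
cv2.imwrite("pics/side3.png",cv2.resize(f["img"][140:360,200:500],None,fx=2.5,fy=2.5)[:,:,::-1])
g=r.grab_frame("scene")
cv2.imwrite("pics/scene3.png",cv2.resize(g["img"][190:430,180:480],None,fx=2.5,fy=2.5)[:,:,::-1])
from h import *
for n,s,e in(("left",(265,217),(280,260)),("right",(224,243),(329,279))):
    a=blob(g["img"],*s,55);b=blob(f["img"],*e,55);print(n,a,b,tri([ray(g,*a[0]),ray(f,*b[0])]))
```

```text
left (array([264.47101449, 218.26449275]), array([251, 210,  29,  18, 276], dtype=int32)) (array([279.32594937, 259.25949367]), array([262, 252,  35,  15, 316], dtype=int32)) (array([ 0.4724612 , -0.06150555,  0.13553697]), [np.float64(0.4012559116179383), np.float64(0.4012559116179708)])
right (array([222.7160804 , 243.32160804]), array([207, 233,  33,  22, 398], dtype=int32)) (array([328.40616967, 278.41902314]), array([310, 270,  37,  18, 389], dtype=int32)) (array([ 0.49822499, -0.17859906,  0.13572507]), [np.float64(0.06965333914283539), np.float64(0.06965333914279324)])
```

View pics/side3.png

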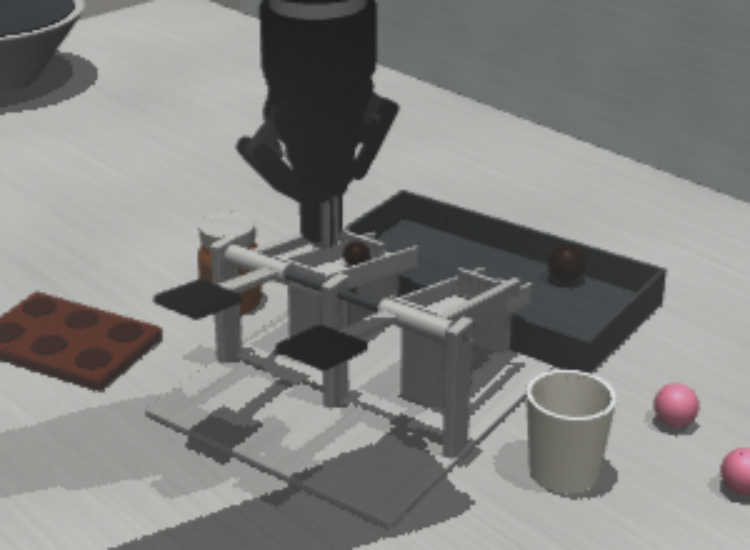

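View pics/scene3.png

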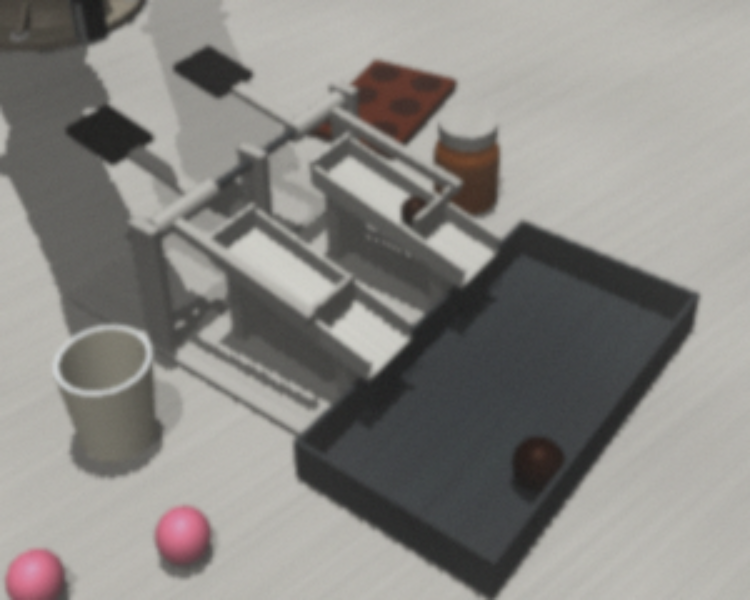

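Both paddles are back at their starting height (right 135.7 mm, before 135.4), and the small ball is behind its gate. The large ball is in the tin at scene-crop (538,462). Next I'll wait and check that it is at rest.

send_rows(moves=[0,0,0,0,0,0,0,0,0,0,0,0,0,0,0,0,0,0,0,0,0,0,0,0,0,0,0,0,0,0,0,0])

```text
clock: 7.52
tcp_pos: [0.5, -0.178, 0.2213]
orientation: [2.221, 2.221, 0.0]
contact_force: [0.0, -0.3, -0.2]
grip_width: 0.0001
```

send_rows(moves=[0,0,0,0,0,0,0,0,0,0,0,0,0,0,0,0,0,0,0,0,0,0,0,0,0,0,0,0,0,0,0,0])

```text
clock: 8.52
tcp_pos: [0.5, -0.178, 0.2213]
orientation: [-2.221, -2.221, 0.0]
contact_force: [-0.6, 0.2, -0.8]
grip_width: 0.0001
```

```bash
cat > b.py <<'E'
from bench import r
from h import *
def c(n,u0,u1,v0,v1):
    f=r.grab_frame(n);p=f["img"][v0:v1,u0:u1].astype(int)
    m=(p[...,0]-p[...,2]>8).astype(np.uint8)
    k,l,s,cc=cv2.connectedComponentsWithStats(m);i=1+s[1:,4].argmax()
    return f,cc[i]+[u0,v0],s[i,4]
a=c("scene",360,440,340,410);b=c("side",400,450,230,270)
print(r.get_obs()["clock"],a[1:],b[1:],tri([ray(a[0],*a[1]),ray(b[0],*b[1])]))
E
python3 b.py
```

```text
8.625 (array([395.21634615, 372.79326923]), np.int32(208)) (array([426.69230769, 241.73076923]), np.int32(52)) (array([ 0.8900793 , -0.09025264,  0.03068074]), [np.float64(0.6982499875518822), np.float64(0.6982499875520132)])
```

send_rows(moves=[0,0,0,0,0,0,0,0,0,0,0,0,0,0,0,0,0,0,0,0,0,0,0,0,0,0,0,0,0,0,0,0])

```text
clock: 9.62
tcp_pos: [0.5, -0.178, 0.2213]
orientation: [2.221, 2.221, 0.0]
contact_force: [0.5, -0.2, 0.5]
grip_width: 0.0001
```

```bash
python3 b.py
```

```text
9.725 (array([395.24038462, 372.78846154]), np.int32(208)) (array([426.36734694, 241.55102041]), np.int32(49)) (array([ 0.88989824, -0.08973845,  0.03068942]), [np.float64(1.1055766040554944), np.float64(1.105576604055478)])
```

The ball moved about 0.5 mm in 1.1 s, so it is at rest and inside the walls. The measured height of 31 mm is biased high because the side mask only catches the lit part of the ball. The true value should be about 20 mm.

```bash
python3 -c "
from bench import r
print(r.hand_in())"
```

```text
the job is handed in; nothing more can be done
None
```

The large ball was in the right lane. I pressed the right paddle down with the shut fingertips to a height of about 107 mm, at about 3.7 N. The gate lifted and the ball rolled out into the tin. I then let the paddle up slowly, backed off to 0.22 m and handed the job in at about 10 s.

**Last checks:**
- **Paddles:** both were back at their starting height to within 0.5 mm, so both gates are shut.
- **Balls:** the small ball was still behind the left gate. The large ball was at rest inside the tin, moving under 1 mm in 1.1 s.
- **Other things:** the tin, jar, cup and mould looked unmoved in the pictures; I did not measure them.
- **One disagreement:** the large ball's triangulated height was 31 mm, where about 20 mm is expected for a ball on the tin floor. I put this down to the side mask catching only the lit part of the ball, but I did not measure it again.

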